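# Flip the stock tags in front of the parts bins

### The arm

A 6-joint arm with a two-finger parallel gripper is mounted at the origin on the work surface. World frame = base frame: x ahead of the robot, y to its left, z up, the work surface at z = 0. Lengths are in m, angles in rad, forces in N, time in s.
With the tool pointing down it reaches from about 0.375 to 0.975 m from the base axis. Payload 3.8 kg.
Tool frame: the origin (TCP) lies on the centre line of the jaws, within the pads' length; the fingertips stand 14 mm ahead of it and the grasp point (between the pads) lies 5 mm behind it; z points along the fingers, y is the line along which they close (so a half turn about z gives the same grasp; the last joint's range is limited). The gripper opens to 85 mm and grips with 20 to 120 N. Pads are 22 mm wide; open, the fingers measure 114 mm over their backs; the gripper's body (76 mm by 85 mm) begins 54 mm behind the grasp point. The pads swing forward as they close: fully open they stand 13 mm farther back than shut.
Start: joints at [-1.197, 0.264, 1.604, -0, 1.274, -0.037], TCP at [0.27, -0.619, 0.213] pointing down, gripper open.
Joint ranges: [-2.63, 2.63], [-0.94, 2.18], [0.31, 2.57], [-1.31, 4.45], [0, 2.66], [-2.55, 2.55]. Speed limits (rad/s): [2.57, 2.57, 3.14, 3.14, 3.14, 3.14].

### API

Orientations are given as a rotation vector (axis times angle).
In Python, from workcell import bot, eyes, spot_in gives the robot as it stands.
- The arm moves only by the tool carry_out, never from a script. Its argument "series" is text: rows parted by semicolons, each of 4 numbers parted by spaces: the shift along the world's x, y, z in m, then the turn about the world's z in degrees. In form: tx ty tz roll; .... A call has 1 to 20 rows; each row shifts and turns the commanded pose from where the row before left it; what a row does not reach is not made up. A row lasts 1/8 s, in which the tool goes at most 62.5 mm and 10.7 degrees, less where a joint would pass 70% of its speed; a pose out of reach is approached as far as the arm can. A call is refused whole if a number of a shift passes 0.0625 or a number of a turn 10.7, either way. A call with a gripper value outside its range is refused whole. "jaw" is the gripper command: -1 is shut, 1 is fully open, values between are in proportion, set as the call begins (left out, the last holds). The fingers move at their own pace and stop on an object; "grip_force" is the grip in N (left out, the last holds). Time passes only in rows, so rows that do not move let the fingers close. It gives the time, the measured TCP pose, the force, the opening and the grip force at its end, in the units of the state.
- bot.read_state(): the state, without advancing time (a new reading comes with each control period).
- eyes.read_camera(name): name is "scene" or "top"; returns (picture, depth): 400x640x3 uint8, blue, green, red; 400x640 float32, m along the optical axis (not along the pixel's ray), 0 where there is no reading.
- eyes.get_calibration(name): a dict with "K" (3x3 intrinsics, pixels), "position" and "rotation" of the camera in the world. Camera axes: x right, y down, z forward; pixel columns grow to the right and rows downward; lengths in m; the calibration is good to about 2 mm. A picture is of the moment at which its call begins. get_calibration takes no time and is no camera call.
- bot.finish_job(): hands the job in; it is judged then, once.
Trained networks look in the newest picture that a camera, given by its name, has taken for a name from the list of things; names that differ only in an ending like _2 or _b are one class to them, and where a whole thing is asked for, a point or a joint stands for the part that bears it (a point fixed in the world has none). Each returns a list of dicts, best first, with "score" (0 to 1); they miss things now and then, are a little off and sometimes report something else, mostly with a low value. They report only what shows in the picture. A call takes as long as a camera call. They do not tell look-alikes from the thing itself.
- spot_in(camera, target): "rect" ([centre column, centre row, width, height] in pixels, round what is visible of it).
The state is a dict: "time": time; "q": joint angles; "joint_vel": joint speeds; "joint_torque": joint torques, N m; "tool_pos": TCP position; "tcp_rot": TCP orientation; "wrist_force": force on the tool from outside, world axes, zero at the start; "torque": the same for the moment, N m; "width": opening from 0.0 (shut) to 1.0 (fully open); "grip_force": force on a finger pad.
Only numpy, scipy, OpenCV 4.12 (cv2) and the standard library are available. Lean on these libraries where they do the work, as an engineer would, in place of code of your own. Each camera call takes 0.05 s, during which the arm holds its last target. There are 200 camera calls.

### The job

Set the hinged stock tags so that they tell which bins are full: push tags over with a fingertip until the tag in front of each full bin lies back towards its bin with the round disc face up, and the tag in front of any bin that is not full lies the other way, away from the bins, with the straight bar face up. Push gently and do not pinch the tags, and leave the bins and everything else on the bench where they stand.

Things in the scene. Friction and masses are not known exactly. Their poses are not given: they have to be found in the camera images.
- tag_rail: Fixed tag rail: V-shaped dark steel channel 470 mm long on posts over a base 70 x 470 mm. Origin on the bench under its middle; x level across the rail towards the bins, y along the rail, z up. Hinge rod along y, 75 mm above the bench. The two wings of the V rise at 45 degrees to 19 mm above the rod and 22 mm out to each side; above that only the tags stand out.
- tag1 (a joint): Hinge angle of tag1. 0 = upright; +0.785 (stop) = lying 45 degrees over towards the bins, its face with the raised round disc (30 mm) upward; -0.785 (stop) = lying 45 degrees over away from the bins, its face with the raised straight bar (38 x 8 mm) upward. Almost free: under 1 N at the edge swings it; past upright it falls by itself onto the other stop and stays.
- tag1_hinge (a point): Point on the hinge rod at the middle of tag1's width, 75 mm above the bench (its axes turn with the tag). tag1 is one of four identical stiff white plastic tags, 50 mm wide along the rail, 70 mm from hinge to free edge, 4 mm thick, about 40 g, spaced 105 mm along the rail; which of the four places it has varies.
- tag1_edge (a point): Middle of the free edge of tag1, 70 mm from the hinge: about 49 mm above and 49 mm to the side of the rod while the tag lies on a stop.
- tag2 (a joint): Hinge angle of tag2. 0 = upright; +0.785 (stop) = lying 45 degrees over towards the bins, its face with the raised round disc (30 mm) upward; -0.785 (stop) = lying 45 degrees over away from the bins, its face with the raised straight bar (38 x 8 mm) upward. Almost free: under 1 N at the edge swings it; past upright it falls by itself onto the other stop and stays.
- tag2_hinge (a point): Point on the hinge rod at the middle of tag2's width, 75 mm above the bench (its axes turn with the tag). tag2 is one of four identical stiff white plastic tags, 50 mm wide along the rail, 70 mm from hinge to free edge, 4 mm thick, about 40 g, spaced 105 mm along the rail; which of the four places it has varies.
- tag2_edge (a point): Middle of the free edge of tag2, 70 mm from the hinge: about 49 mm above and 49 mm to the side of the rod while the tag lies on a stop.
- tag3 (a joint): Hinge angle of tag3. 0 = upright; +0.785 (stop) = lying 45 degrees over towards the bins, its face with the raised round disc (30 mm) upward; -0.785 (stop) = lying 45 degrees over away from the bins, its face with the raised straight bar (38 x 8 mm) upward. Almost free: under 1 N at the edge swings it; past upright it falls by itself onto the other stop and stays.
- tag3_hinge (a point): Point on the hinge rod at the middle of tag3's width, 75 mm above the bench (its axes turn with the tag). tag3 is one of four identical stiff white plastic tags, 50 mm wide along the rail, 70 mm from hinge to free edge, 4 mm thick, about 40 g, spaced 105 mm along the rail; which of the four places it has varies.
- tag3_edge (a point): Middle of the free edge of tag3, 70 mm from the hinge: about 49 mm above and 49 mm to the side of the rod while the tag lies on a stop.
- tag4 (a joint): Hinge angle of tag4. 0 = upright; +0.785 (stop) = lying 45 degrees over towards the bins, its face with the raised round disc (30 mm) upward; -0.785 (stop) = lying 45 degrees over away from the bins, its face with the raised straight bar (38 x 8 mm) upward. Almost free: under 1 N at the edge swings it; past upright it falls by itself onto the other stop and stays.
- tag4_hinge (a point): Point on the hinge rod at the middle of tag4's width, 75 mm above the bench (its axes turn with the tag). tag4 is one of four identical stiff white plastic tags, 50 mm wide along the rail, 70 mm from hinge to free edge, 4 mm thick, about 40 g, spaced 105 mm along the rail; which of the four places it has varies.
- tag4_edge (a point): Middle of the free edge of tag4, 70 mm from the hinge: about 49 mm above and 49 mm to the side of the rod while the tag lies on a stop.
- bin_full_a_front (a point): A FULL bin: heaped to the rim with small moulded parts. Open white plastic bin, 140 mm deep (x), 90 mm wide (y), 70 mm high, loose on the bench. Point: on the bench under the middle of its wall facing the rail, about 105 mm level distance from the hinge of its own tag, the one straight in front of it. Order of the bins varies.
- bin_full_b_front (a point): Another FULL bin: heaped to the rim with small moulded parts. Open white plastic bin, 140 mm deep (x), 90 mm wide (y), 70 mm high, loose on the bench. Point: on the bench under the middle of its wall facing the rail, about 105 mm level distance from the hinge of its own tag, the one straight in front of it. Order of the bins varies.
- bin_few_front (a point): The one bin that is NOT full: only three small parts lie on its floor. Open white plastic bin, 140 mm deep (x), 90 mm wide (y), 70 mm high, loose on the bench. Point: on the bench under the middle of its wall facing the rail, about 105 mm level distance from the hinge of its own tag, the one straight in front of it. Order of the bins varies.
- bin_full_c_front (a point): A third FULL bin: heaped to the rim with small moulded parts. Open white plastic bin, 140 mm deep (x), 90 mm wide (y), 70 mm high, loose on the bench. Point: on the bench under the middle of its wall facing the rail, about 105 mm level distance from the hinge of its own tag, the one straight in front of it. Order of the bins varies.
- tape_roll: Bystander: yellow tape roll lying flat, 90 mm across, 48 mm high; origin at the middle of its underside.
- trim_tool: Bystander: trimming tool like a screwdriver, 160 mm long, lying on the bench; origin at the middle of its underside, x along it.
- jug: Bystander: clear plastic mug-shaped jug, 100 mm across, 130 mm high, handle at +y; origin at the middle of its underside.
- spray_can: Bystander: upright metal can, 54 mm across, 150 mm high; origin at the middle of its underside.
Not all that is in view belongs to the job. Leave any yellow look-alike of the part that bears bin_full_a_front alone.

How it is judged:
At the end, for the whole second after the job is handed in: Every tag in front of a full bin leans towards the bins by more than 0.6 rad from upright, every tag in front of a bin that is not full leans away from the bins by more than 0.6 rad, all at rest ((((horizontal distance between tag1_hinge and bin_full_a_front below 0.127 m or horizontal distance between tag1_hinge and bin_full_b_front below 0.127 m or horizontal distance between tag1_hinge and bin_full_c_front below 0.127 m) and value of joint tag1 above 0.6 rad) or (horizontal distance between tag1_hinge and bin_few_front below 0.127 m and value of joint tag1 below -0.6 rad)) and (((horizontal distance between tag2_hinge and bin_full_a_front below 0.127 m or horizontal distance between tag2_hinge and bin_full_b_front below 0.127 m or horizontal distance between tag2_hinge and bin_full_c_front below 0.127 m) and value of joint tag2 above 0.6 rad) or (horizontal distance between tag2_hinge and bin_few_front below 0.127 m and value of joint tag2 below -0.6 rad)) and (((horizontal distance between tag3_hinge and bin_full_a_front below 0.127 m or horizontal distance between tag3_hinge and bin_full_b_front below 0.127 m or horizontal distance between tag3_hinge and bin_full_c_front below 0.127 m) and value of joint tag3 above 0.6 rad) or (horizontal distance between tag3_hinge and bin_few_front below 0.127 m and value of joint tag3 below -0.6 rad)) and (((horizontal distance between tag4_hinge and bin_full_a_front below 0.127 m or horizontal distance between tag4_hinge and bin_full_b_front below 0.127 m or horizontal distance between tag4_hinge and bin_full_c_front below 0.127 m) and value of joint tag4 above 0.6 rad) or (horizontal distance between tag4_hinge and bin_few_front below 0.127 m and value of joint tag4 below -0.6 rad)) and velocity of joint tag1 between -0.2 and 0.2 rad/s and velocity of joint tag2 between -0.2 and 0.2 rad/s and velocity of joint tag3 between -0.2 and 0.2 rad/s and velocity of joint tag4 between -0.2 and 0.2 rad/s); the robot touches nothing.
It fails at once if a bin is shoved, lifted or carried (more than 15 mm) (distance of any of bin_full_a_front, bin_full_b_front, bin_few_front, bin_full_c_front from where it was at the start of the episode above 0.015 m).
It fails at once if another thing on the bench is shoved, lifted or knocked over (more than 20 mm) (distance of any of tape_roll, trim_tool, jug, spray_can from where it was at the start of the episode above 0.02 m or angle between any of tape_roll, jug, spray_can's own z axis and vertical above 0.3 rad).
It fails at once if a tag is pinched or pushed hard (more than 25 N) (contact force between the fingers and tag1 above 25 N or contact force between the fingers and tag2 above 25 N or contact force between the fingers and tag3 above 25 N or contact force between the fingers and tag4 above 25 N).
It also fails if it takes over 58 s, if anything falls off the work surface, if the arm or the gripper's body presses on something with over 40 N, if the wrist force passes 120 N, or if a joint passes its speed limit or range.

## Working session

There is one attempt and no reset: what is moved stays moved. The work goes in short steps, Python scripts to look and compute and a tool call to move; the robot and the scene stay as the last step left them, time stands still between calls to the robot, and variables do not carry over. Pictures are saved under pics/ and viewed, at most 10 in all, crops included, and the job is handed in when it is done.

Besides the shell and the picture viewer there is one more tool, called after "Call:" in YAML: its name, and indented under it one key for each argument. carry_out: Moves the arm, as the interface text tells. Its arguments: {"type":"object","properties":{"series":{"type":"string"},"jaw":{"type":"number"},"grip_force":{"type":"number"}},"required":["series"]}

```bash
mkdir -p pics
cat > h.py <<'E'
import numpy as np, cv2
from workcell import bot, eyes, spot_in
def world(cam,d,u,v):
    c=eyes.get_calibration(cam);K=np.array(c["K"]);z=d[int(round(v)),int(round(u))]
    p=np.array([(u-K[0,2])/K[0,0]*z,(v-K[1,2])/K[1,1]*z,z])
    return np.array(c["rotation"])@p+np.array(c["position"])
E
python3 - <<'E'
from h import *
np.set_printoptions(precision=3,suppress=True)
for n in("scene","top"):
    p,d=eyes.read_camera(n);cv2.imwrite(f"pics/{n}0.png",p);np.save(f"{n}.npy",d);cv2.imwrite(f"{n}_raw.png",p)
    for t in("tag1","bin_full_a_front","bin_few_front","tag_rail","tape_roll","jug","spray_can","trim_tool"):
        for r in spot_in(n,t):
            u,v=r["rect"][:2]
            print(n,t,round(r["score"],2),np.round(r["rect"]),world(n,d,min(max(u,0),639),min(max(v,0),399)))
E
```

```text
scene tag1 0.87 [331. 201.  20.  24.] [2.522 1.241 2.1  ]
scene tag1 0.81 [300. 198.  18.  24.] [2.699 1.419 2.278]
scene tag1 0.8 [402. 211.  14.  26.] [2.122 0.842 1.701]
scene bin_full_a_front 0.88 [285. 260.  44.  55.] [2.292 1.012 1.871]
scene bin_full_a_front 0.75 [165. 188.  53.  34.] [3.556 2.276 3.135]
scene bin_full_a_front 0.72 [243. 187.  50.  49.] [3.145 1.865 2.724]
scene bin_full_a_front 0.66 [192. 222.  38.  55.] [3.029 1.749 2.608]
scene bin_few_front 0.75 [395. 279.  38.  60.] [1.73  0.449 1.309]
scene tag_rail 0.94 [349. 222. 162.  49.] [2.318 1.038 1.897]
scene tag_rail 0.2 [402. 211.  16.  27.] [2.123 0.843 1.702]
scene tape_roll 0.72 [374. 200.  31.  31.] [2.43  1.149 2.009]
scene tape_roll 0.57 [298. 196.  20.  26.] [2.724 1.443 2.303]
scene jug 0.65 [296. 198.  16.  27.] [2.722 1.441 2.3  ]
scene jug 0.51 [373. 200.  28.  25.] [2.434 1.154 2.013]
scene spray_can 0.63 [244. 212.  23.  47.] [2.837 1.556 2.416]
scene trim_tool 0.52 [315. 202.  18.  35.] [2.606 1.326 2.185]
scene trim_tool 0.24 [367. 218.  19.   4.] [2.221 0.94  1.8  ]
top tag1 0.78 [299. 216.  13
[... 287 characters left out ...]
_front 0.72 [323. 155.  34.  49.] [-0.188 -0.701  0.645]
top bin_full_a_front 0.69 [402. 239.  49.  51.] [-0.136 -0.65   0.697]
top bin_full_a_front 0.68 [479. 210.  61.  38.] [-0.868 -1.381 -0.035]
top bin_few_front 0.94 [230. 170.  35.  46.] [0.556 0.042 1.389]
top bin_few_front 0.71 [323. 239.  12.  42.] [ 0.387 -0.127  1.219]
top tag_rail 0.78 [281. 215. 147.  38.] [ 0.504 -0.009  1.337]
top tape_roll 0.6 [267. 254.  27.  27.] [0.885 0.372 1.718]
top jug 0.76 [178. 206.  49.  38.] [1.181 0.667 2.014]
top spray_can 0.69 [381. 191.  23.  29.] [-0.284 -0.798  0.549]
top trim_tool 0.55 [325. 241.  10.  42.] [ 0.387 -0.126  1.22 ]
top trim_tool 0.4 [334. 212.  19.  18.] [ 0.137 -0.377  0.97 ]
```

Run:
```python
from h import *
for n in("scene","top"): print(eyes.get_calibration(n))
```

```text
{'K': array([[437.05003766,   0.        , 313.62515327],
       [  0.        , 437.05003766, 202.77822625],
       [  0.        ,   0.        ,   1.        ]]), 'position': array([1.45225537, 0.17171311, 1.03105811]), 'rotation': array([-1.53067542, -2.03899773,  0.86399936])}
{'K': array([[368.76936357,   0.        , 315.08698545],
       [  0.        , 368.76936357, 203.39145086],
       [  0.        ,   0.        ,   1.        ]]), 'position': array([ 0.39003802, -0.12352035,  1.22287916]), 'rotation': array([-2.12791807,  2.13091873, -0.16420412])}
```

View pics/top0.png

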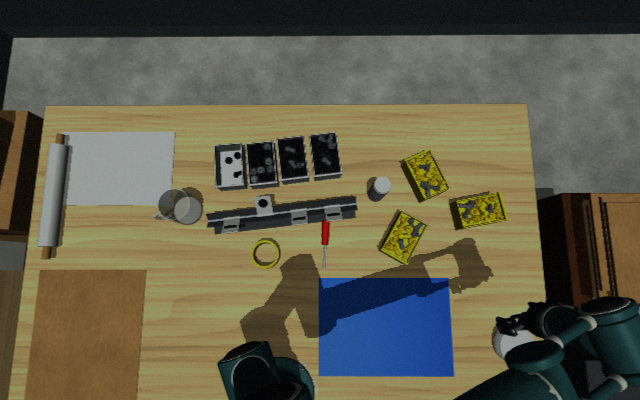

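View pics/scene0.png

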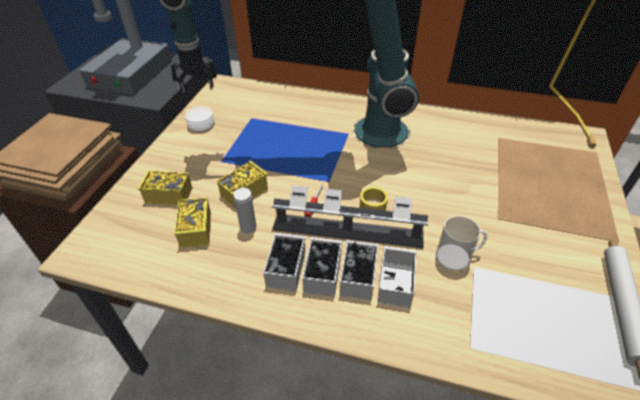

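The top view shows four white bins at columns 230–326, row 160. The leftmost, (230,165), holds few parts and the other three are heaped. The three yellow bins at (425,175), (478,210) and (403,238) are look-alikes, so I leave them alone. The tags are at (231,224), (264,203), (299,216) and (334,211). I'll enlarge this area and measure it, with the calibration rotation read as a rotation vector.

```bash
sed -i 's/np.array(c\["rotation"\])@p/cv2.Rodrigues(np.array(c["rotation"]))[0]@p/' h.py
python3 - <<'E'
from h import *
np.set_printoptions(precision=3,suppress=True)
p=cv2.imread("top_raw.png");d=np.load("top.npy")
cv2.imwrite("pics/crop.png",cv2.resize(p[125:275,195:395],None,fx=4,fy=4,interpolation=cv2.INTER_CUBIC))
c=eyes.get_calibration("top");K=c["K"];R=cv2.Rodrigues(c["rotation"])[0]
v,u=np.mgrid[0:400,0:640];P=np.stack([(u-K[0,2])/K[0,0]*d,(v-K[1,2])/K[1,1]*d,d],-1)@R.T+c["position"]
np.save("P.npy",P)
for n,(a,b) in dict(t1=(231,224),t2=(264,203),t3=(299,216),t4=(334,211),few=(230,165),b2=(262,163),b3=(292,158),b4=(326,155),tape=(267,243),tool=(325,235),can=(379,186),jug=(176,204),railL=(212,221),railR=(352,209)).items(): print(n,P[b,a])
# tags: bright pixels high up
hsv=cv2.cvtColor(p,cv2.COLOR_BGR2HSV)
for a,b in((231,224),(264,203),(299,216),(334,211)):
    s=np.s_[b-12:b+12,a-14:a+15];m=(P[s][...,2]>.085)&(P[s][...,2]<.14)&(p[s].min(-1)>110)
    q=P[s][m];print(len(q),q.mean(0),q.min(0),q.max(0),q[q[:,2]>.112].mean(0))
print(P[300:330:15,350,2]);s=bot.read_state();print(s["tool_pos"],s["tcp_rot"],s["width"],s["time"])
E
```

```text
t1 [0.515 0.148 0.098]
t2 [0.577 0.046 0.113]
t3 [ 0.539 -0.061  0.101]
t4 [ 0.555 -0.168  0.097]
few [0.728 0.182 0.003]
b2 [0.714 0.061 0.078]
b3 [ 0.728 -0.036  0.083]
b4 [ 0.746 -0.145  0.058]
tape [0.462 0.049 0.008]
tool [ 0.486 -0.141  0.025]
can [ 0.621 -0.3    0.152]
jug [0.592 0.357 0.01 ]
railL [0.526 0.212 0.082]
railR [ 0.562 -0.225  0.089]
21 [0.5   0.142 0.116] [0.485 0.115 0.085] [0.541 0.168 0.129] [0.488 0.146 0.125]
171 [0.574 0.05  0.106] [0.547 0.026 0.086] [0.597 0.075 0.132] [0.59  0.053 0.122]
22 [ 0.522 -0.061  0.117] [ 0.508 -0.086  0.085] [ 0.562 -0.038  0.129] [ 0.512 -0.063  0.126]
15 [ 0.528 -0.169  0.123] [ 0.523 -0.188  0.086] [ 0.572 -0.149  0.129] [ 0.524 -0.168  0.126]
[0.001 0.003]
[ 0.27  -0.619  0.213] [3.075 0.641 0.   ] 0.9989431434850101 0.9
```

View pics/crop.png

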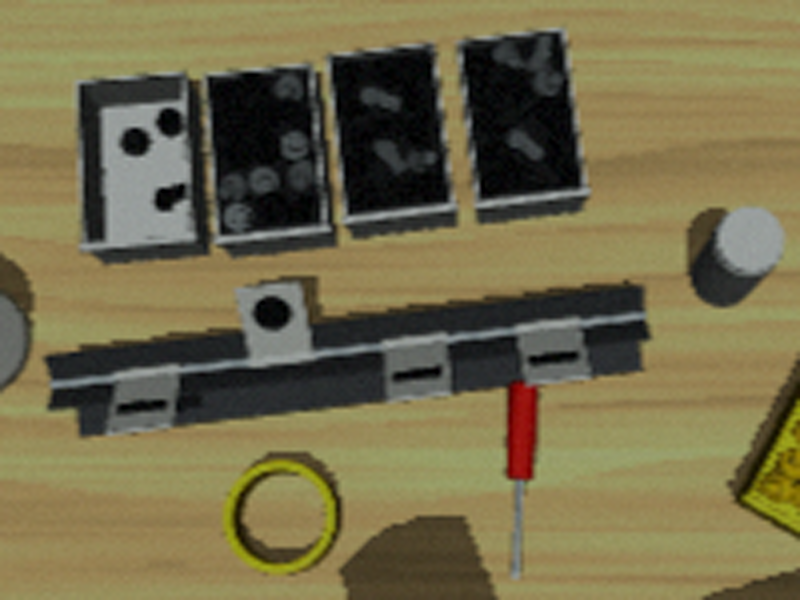

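The enlarged crop shows the leftmost bin (crop 140,165) with three parts and the other three heaped. Tag 1 from the left shows its bar and stands before the few-parts bin, so it is right. Tag 2 shows its disc before a full bin, also right. The tags at (299,216) and (334,211) show bars before full bins, so these two must go over towards the bins. The measured edges at z≈0.126, 105 mm apart, agree with the given geometry. The rail yaw is about 0.114 rad.

Call:
carry_out:
  series: "0.0208 0.0446 0 -1.7;0.0208 0.0446 0 -1.7;0.0208 0.0446 0 -1.7;0.0208 0.0446 0 -1.7;0.0208 0.0446 0 -1.7;0.0208 0.0446 0 -1.7;0.0208 0.0446 0 -1.7;0.0208 0.0446 0 -1.7;0.0208 0.0446 0 -1.7;0.0208 0.0446 0 -1.7;0 0 0 0;0 0 -0.03 0;0 0 -0.03 0;0 0 -0.029 0;0 0 0 0;0 0 0 0"
  jaw: -1

```text
time: 2.9
tool_pos: [0.478, -0.1737, 0.1248]
tcp_rot: [3.136, 0.178, 0.002]
wrist_force: [0.6, -0.4, 0.6]
width: -0.003
grip_force: 0.0
```

Call:
carry_out:
  series: "0.01 0.001 0 0;0.01 0.001 0 0;0.01 0.001 0 0;0.01 0.001 0 0;0.01 0.001 0 0;0.01 0.001 0 0;0.01 0.001 0 0;0.01 0.001 0 0;0.01 0.001 0 0;0.01 0.001 0 0;0 0 0 0;0 0 0 0;-0.02 -0.002 0 0;-0.03 -0.003 0 0;-0.03 -0.003 0 0;-0.03 -0.003 0 0;0 0 0 0"

```text
time: 5.03
tool_pos: [0.4653, -0.1737, 0.1235]
tcp_rot: [-3.136, -0.177, 0.002]
wrist_force: [0.1, -0.1, 0.5]
width: -0.0
grip_force: 0.0
```

Run:
```python
from h import *
p,d=eyes.read_camera("top");cv2.imwrite("pics/c2.png",cv2.resize(p[125:275,195:395],None,fx=4,fy=4))
```

```text
(no output)
```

View pics/c2.png

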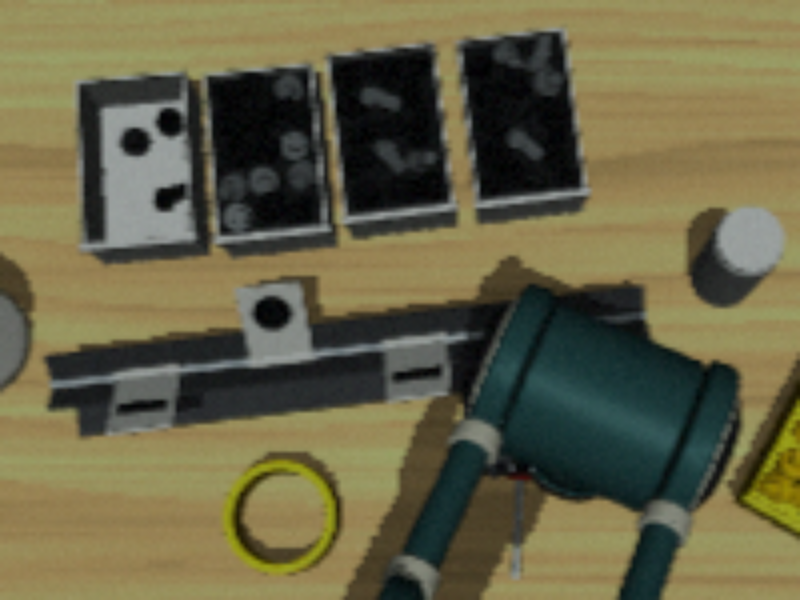

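The arm hides the pushed tag at (crop 555,300). The rest has not changed. I go on to the next tag and will check both afterwards.

Call:
carry_out:
  series: "0 0.035 0 0;0 0.035 0 0;0 0.036 0 0;0 0 0 0;0.01 0.001 0 0;0.01 0.001 0 0;0.01 0.001 0 0;0.01 0.001 0 0;0.01 0.001 0 0;0.01 0.001 0 0;0.01 0.001 0 0;0.01 0.001 0 0;0.01 0.001 0 0;0.01 0.001 0 0;0.003 0 0 0;0 0 0 0;0 0 0 0;-0.02 -0.002 0 0;-0.04 -0.004 0 0;-0.04 -0.004 0 0"

```text
time: 7.58
tool_pos: [0.4693, -0.0679, 0.1237]
tcp_rot: [3.136, 0.179, -0.0]
wrist_force: [0.2, 0.5, -0.0]
width: -0.0
grip_force: 0.0
```

Call:
carry_out:
  series: "0 0 0.04 0;0 0 0.04 0;-0.0208 -0.0446 0 0;-0.0208 -0.0446 0 0;-0.0208 -0.0446 0 0;-0.0208 -0.0446 0 0;-0.0208 -0.0446 0 0;-0.0208 -0.0446 0 0;-0.0208 -0.0446 0 0;0.01 -0.05 0 0;0.01 -0.05 0 0;0 0 0 0;0 0 0 0"

```text
time: 9.2
tool_pos: [0.3444, -0.4793, 0.2032]
tcp_rot: [-3.135, -0.178, 0.001]
wrist_force: [-1.0, 0.1, 0.2]
width: -0.0
grip_force: 0.0
```

Run:
```python
from h import *
p,d=eyes.read_camera("top");cv2.imwrite("pics/c3.png",cv2.resize(p[125:275,195:395],None,fx=4,fy=4))
```

```text
(no output)
```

View pics/c3.png

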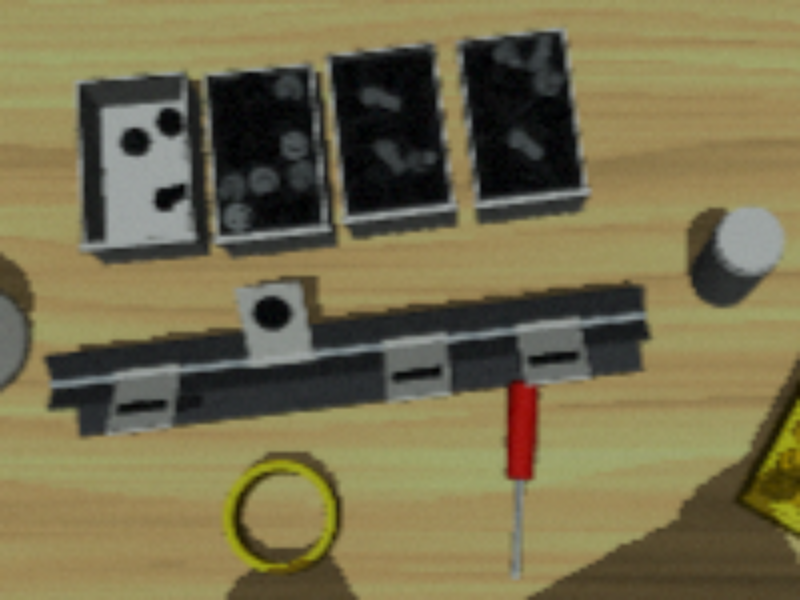

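Neither tag went over: both bars still show, at crop (555,355) and (417,370). Before retrying I'll check where the rod is, then stop in mid-push to look.

Run:
```python
from h import *
np.set_printoptions(precision=3,suppress=True)
c=eyes.get_calibration("top");K=c["K"];R=cv2.Rodrigues(c["rotation"])[0]
def at(a,b,z):
    r=R@np.array([(195+(a-1.5)/4-K[0,2])/K[0,0],(125+(b-1.5)/4-K[1,2])/K[1,1],1]);return c["position"]+r*(z-c["position"][2])/r[2]
print("rod",at(350,343,.075),at(480,330,.075),at(620,318,.075))
print("t4 edge",at(557,379,.124),"t3",at(420,398,.124),"t2",at(270,284,.124))
print("t4 top at rod",at(553,327,.075))
```

```text
rod [ 0.56  -0.006  0.075] [ 0.57  -0.108  0.075] [ 0.58  -0.219  0.075]
t4 edge [ 0.525 -0.167  0.124] t3 [ 0.511 -0.064  0.124] t2 [0.598 0.051 0.124]
t4 top at rod [ 0.573 -0.166  0.075]
```

Call:
carry_out:
  series: "-0.01 0.05 0 0;-0.01 0.05 0 0;0.025 0.0345 0 0;0.025 0.0345 0 0;0.025 0.0345 0 0;0.025 0.0345 0 0;0.026 0.0345 0 0;0.026 0.034 0 0;0 0 -0.04 0;0 0 -0.04 0;0 0 0 0;0.01 0.001 0 0;0.01 0.001 0 0;0.01 0.001 0 0;0.01 0.001 0 0;0.01 0.001 0 0;0.01 0.001 0 0;0 0 0 0;0 0 0 0"

```text
time: 11.62
tool_pos: [0.5367, -0.1674, 0.1235]
tcp_rot: [-3.136, -0.179, 0.001]
wrist_force: [0.1, -0.2, 0.0]
width: -0.003
grip_force: 0.0
```

Run:
```python
from h import *
p,d=eyes.read_camera("scene");cv2.imwrite("pics/s4.png",cv2.resize(p[140:290,240:440],None,fx=4,fy=4))
```

```text
(no output)
```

View pics/s4.png

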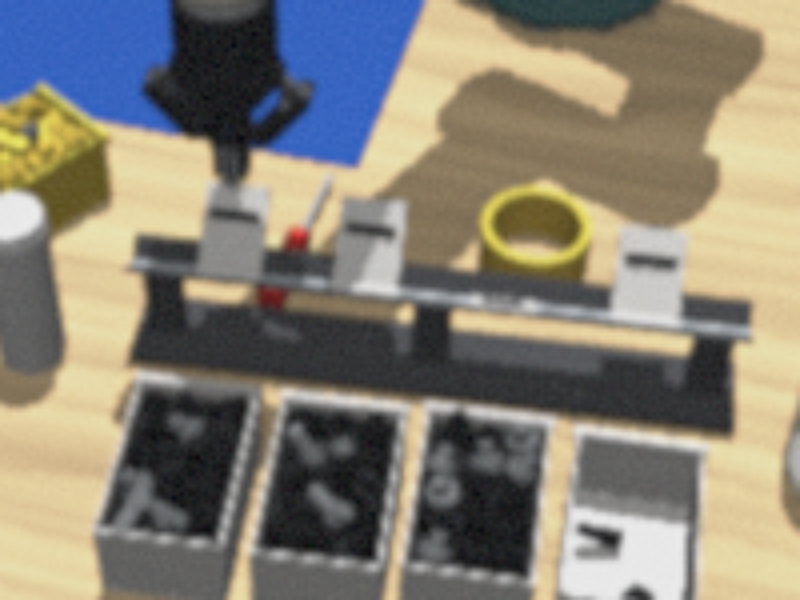

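The shut finger is behind the right-hand tag (crop 232,185) and holds it raised. I push on and look again.

Call:
carry_out:
  series: "0.01 0.001 0 0;0.01 0.001 0 0;0.01 0.001 0 0;0.01 0.001 0 0;0.01 0.001 0 0;0 0 0 0;0 0 0 0;0 0 0 0"

```text
time: 12.68
tool_pos: [0.5866, -0.1626, 0.1237]
tcp_rot: [-3.136, -0.179, 0.001]
wrist_force: [-0.4, -0.7, -0.5]
width: 0.004
grip_force: 0.0
```

Run:
```python
from h import *
p,d=eyes.read_camera("scene");cv2.imwrite("pics/s5.png",cv2.resize(p[140:290,240:440],None,fx=4,fy=4))
```

```text
(no output)
```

View pics/s5.png

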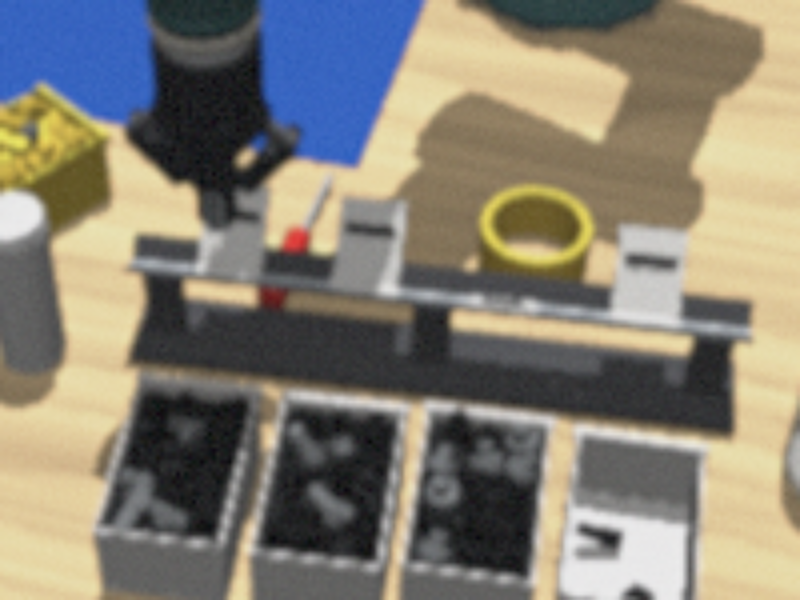

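The finger tip (crop 215,220) stands over the tag's face, so it passed above the edge: the tip is higher than I assumed. I'll measure the tip height from the depth image.

Run:
```python
from h import *
np.set_printoptions(precision=3,suppress=True,linewidth=150)
p,d=eyes.read_camera("scene")
for v in range(184,202): print(v,[tuple(np.round(world("scene",d,u,v),3).tolist())+(int(p[v,u].mean()),) for u in(291,293,295)])
```

```text
184 [(0.602, -0.164, 0.201, 24), (0.579, -0.167, 0.181, 25), (0.598, -0.154, 0.201, 35)]
185 [(0.603, -0.164, 0.198, 25), (0.584, -0.165, 0.181, 21), (0.595, -0.155, 0.194, 27)]
186 [(0.601, -0.165, 0.193, 30), (0.587, -0.164, 0.181, 33), (0.597, -0.155, 0.192, 33)]
187 [(0.601, -0.165, 0.189, 35), (0.592, -0.163, 0.181, 40), (0.597, -0.155, 0.188, 25)]
188 [(0.597, -0.167, 0.181, 53), (0.592, -0.163, 0.177, 59), (0.597, -0.155, 0.184, 41)]
189 [(0.599, -0.167, 0.179, 57), (0.596, -0.161, 0.178, 62), (0.595, -0.156, 0.179, 50)]
190 [(0.6, -0.166, 0.176, 61), (0.594, -0.162, 0.172, 66), (0.595, -0.156, 0.174, 63)]
191 [(0.6, -0.166, 0.172, 63), (0.595, -0.162, 0.168, 59), (0.596, -0.156, 0.171, 65)]
192 [(0.597, -0.168, 0.165, 62), (0.594, -0.163, 0.164, 63), (0.597, -0.155, 0.168, 68)]
193 [(0.596, -0.169, 0.16, 58), (0.596, -0.162, 0.161, 64), (0.593, -0.157, 0.16, 70)]
194 [(0.597, -0.169, 0.157, 73), (0.595, -0.163, 0.156, 57), (0.594, -0.157, 0.157, 74)]
195 [(0.599, -0.168, 0.154, 108), (0.596, -0.163, 0.153, 55), (0.598, -0.156, 0.157, 71)]
196 [(0.598, -0.169, 0.149, 140), (0.597, -0.163, 0.15, 77), (0.598, -0.156, 0.153, 77)]
197 [(0.553, -0.187, 0.099, 169), (0.597, -0.163, 0.147, 123), (0.595, -0.158, 0.145, 118)]
198 [(0.555, -0.186, 0.097, 190), (0.556, -0.179, 0.1, 171), (0.553, -0.174, 0.098, 154)]
199 [(0.558, -0.185, 0.095, 199), (0.556, -0.179, 0.095, 193), (0.553, -0.174, 0.094, 167)]
200 [(0.558, -0.185, 0.091, 200), (0.558, -0.179, 0.093, 193), (0.558, -0.172, 0.095, 163)]
201 [(0.566, -0.182, 0.095, 197), (0.557, -0.179, 0.088, 181), (0.556, -0.173, 0.089, 155)]
```

The finger bottom reads about z 0.146 with the TCP at 0.124, so the tip is about 22 mm above the TCP reading and not 14 mm below it. I retreat, lower it outside the rail and measure again before pushing.

Call:
carry_out:
  series: "-0.03 -0.003 0 0;-0.04 -0.004 0 0;-0.035 -0.004 0 0;0 0 0 0;0 0 -0.02 0;0 0 -0.014 0;0 0 0 0;0 0 0 0"

```text
time: 13.78
tool_pos: [0.4825, -0.1736, 0.09]
tcp_rot: [3.136, 0.179, 0.0]
wrist_force: [0.5, -1.0, 0.3]
width: -0.002
grip_force: 0.0
```

Run:
```python
from h import *
c=eyes.get_calibration("scene");K=c["K"];R=cv2.Rodrigues(c["rotation"])[0]
p,d=eyes.read_camera("scene")
s=bot.read_state();t=s["tool_pos"];print(t,s["width"])
v,u=np.mgrid[0:400,0:640];P=np.stack([(u-K[0,2])/K[0,0]*d,(v-K[1,2])/K[1,1]*d,d],-1)@R.T+c["position"]
m=(abs(P[...,0]-t[0])<.016)&(abs(P[...,1]-t[1])<.02)&(P[...,2]>.04)&(P[...,2]<.2)
print(np.round(np.histogram(P[m][:,2],bins=np.arange(.04,.2,.01)),2)[0] if 0 else np.histogram(P[m][:,2],bins=np.arange(.04,.2,.01))[0], P[m][:,2].min())
cv2.imwrite("pics/s6.png",cv2.resize(p[140:290,240:440],None,fx=4,fy=4))
```

```text
[ 0.48266979 -0.17367353  0.09026112] 0.0003675959962003632
[ 0  0  0  0  0  0  0 12 27 21 23 35 29 11 20] 0.11053462531946612
```

View pics/s6.png

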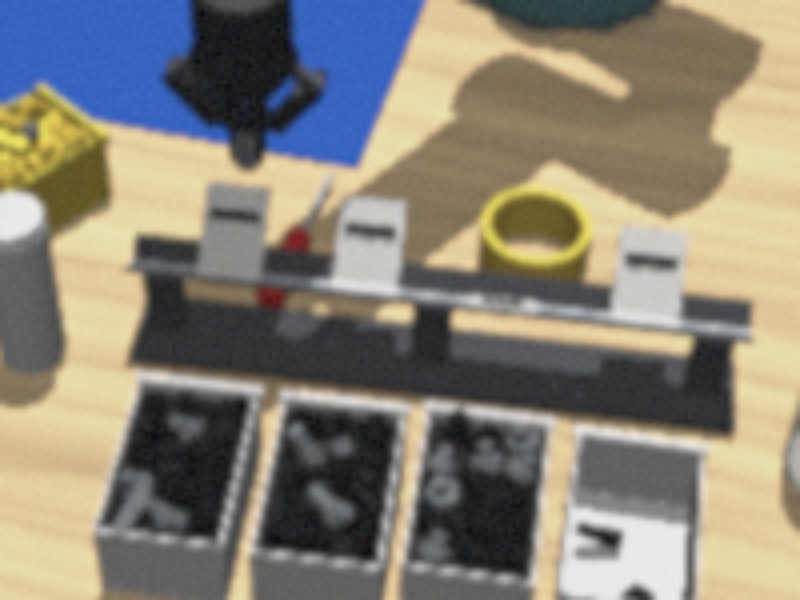

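The finger tip shows clear of the tags at crop (245,160), lowest point z≈0.110, which is under the tag edge (0.124) and above the wings (0.094). I lower it 3 mm more and push.

Call:
carry_out:
  series: "0 0 -0.003 0;0.01 0.001 0 0;0.01 0.001 0 0;0.01 0.001 0 0;0.01 0.001 0 0;0.01 0.001 0 0;0.01 0.001 0 0;0.01 0.001 0 0;0.01 0.001 0 0;0.01 0.001 0 0;0.01 0.001 0 0;0 0 0 0;0 0 0 0;0 0 0 0"

```text
time: 15.58
tool_pos: [0.5815, -0.1635, 0.0867]
tcp_rot: [-3.136, -0.179, 0.001]
wrist_force: [0.4, 0.9, 0.2]
width: 0.0
grip_force: 0.0
```

Call:
carry_out:
  series: "-0.02 -0.002 0 0;-0.04 -0.004 0 0;-0.04 -0.004 0 0;-0.015 0 0 0;0 0 0 0"

```text
time: 16.2
tool_pos: [0.4666, -0.1736, 0.087]
tcp_rot: [3.136, 0.177, 0.001]
wrist_force: [0.6, -0.5, -0.8]
width: -0.003
grip_force: 0.0
```

Run:
```python
from h import *
p,d=eyes.read_camera("scene")
print([ (np.round(r["rect"]),round(r["score"],2)) for r in spot_in("scene","tag1")])
cv2.imwrite("pics/s7.png",cv2.resize(p[140:290,240:440],None,fx=4,fy=4))
```

```text
[(array([330., 202.,  20.,  23.]), 0.88), (array([402., 210.,  17.,  23.]), 0.73), (array([296., 209.,  19.,   5.]), 0.64)]
```

View pics/s7.png

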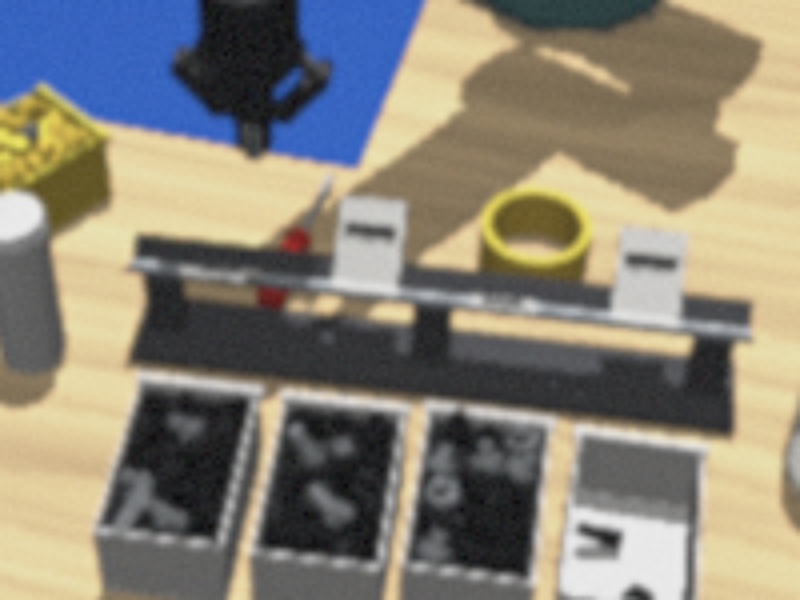

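The right-hand tag has gone over: only its edge shows, at crop (222,275), lying towards the bins. I do the same for the next tag, then lift, retreat and check from above. That is my last picture.

Call:
carry_out:
  series: "0 0.035 0 0;0 0.035 0 0;0 0.036 0 0;0 0 0 0;0.01 0.001 0 0;0.01 0.001 0 0;0.01 0.001 0 0;0.01 0.001 0 0;0.01 0.001 0 0;0.01 0.001 0 0;0.01 0.001 0 0;0.01 0.001 0 0;0.01 0.001 0 0;0.01 0.001 0 0;0.003 0 0 0;0 0 0 0;0 0 0 0;-0.02 -0.002 0 0;-0.04 -0.004 0 0;-0.04 -0.004 0 0"

```text
time: 18.8
tool_pos: [0.4687, -0.0676, 0.0867]
tcp_rot: [3.136, 0.179, -0.0]
wrist_force: [0.0, -0.5, 0.4]
width: 0.001
grip_force: 0.0
```

Call:
carry_out:
  series: "0 0 0.04 0;0 0 0.04 0;0 0 0.04 0;-0.0208 -0.0446 0 0;-0.0208 -0.0446 0 0;-0.0208 -0.0446 0 0;-0.0208 -0.0446 0 0;-0.0208 -0.0446 0 0;-0.0208 -0.0446 0 0;-0.0208 -0.0446 0 0;0.01 -0.05 0 0;0.01 -0.05 0 0;0 0 0 0;0 0 0 0"

```text
time: 20.55
tool_pos: [0.3439, -0.479, 0.2062]
tcp_rot: [-3.135, -0.178, 0.001]
wrist_force: [0.4, -0.0, -0.2]
width: 0.004
grip_force: 0.0
```

Run:
```python
from h import *
p,d=eyes.read_camera("top");cv2.imwrite("pics/c8.png",cv2.resize(p[125:275,195:395],None,fx=4,fy=4))
```

```text
(no output)
```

View pics/c8.png

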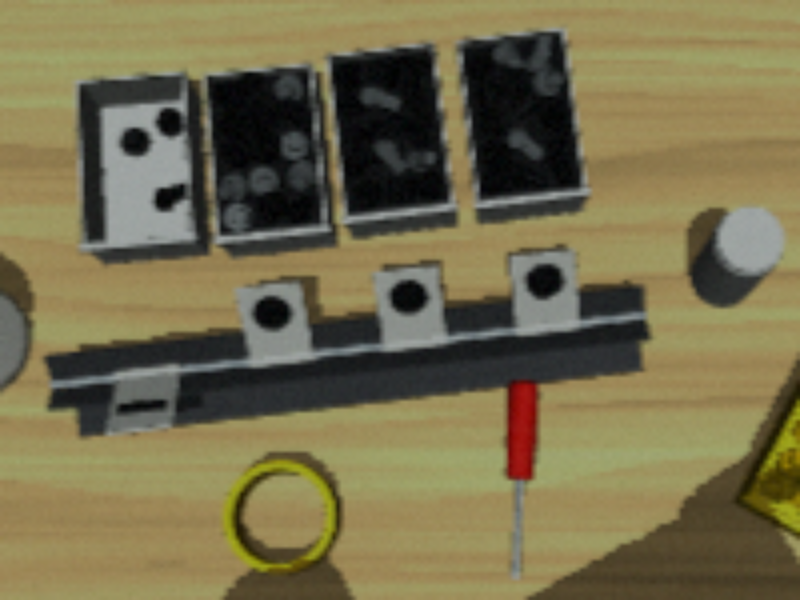

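The three tags at crop (272,312), (409,296) and (544,280) show their discs before the full bins. The tag at (143,405) shows its bar before the few-parts bin, and nothing else has moved.

```bash
python3 -c "
from workcell import bot
print(bot.finish_job())"
```

```text
the job is handed in; nothing more can be done
None
```

The job is handed in: the three tags before the full bins lie towards them disc up, the tag before the few-parts bin lies away bar up, and the last picture shows nothing else on the bench moved; no verdict came back.

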